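Spread a split retaining ring and hold it at the axle groove

ROBOT

A 6-joint arm with a two-finger parallel gripper is mounted at the origin on a cart in front of the work surface, level with it; the furniture and walls round the work are solid. World frame = base frame: x ahead of the robot, y to its left, z up, the work surface at z = 0. Lengths are in mm, angles in rad, forces in N, time in s.
With the tool pointing down it reaches from about 350 to 775 mm from the base axis. Payload 5.5 kg.
Tool frame: the origin (TCP) lies at the very end of the fingers, on their centre line; the grasp point (between the pads) lies 19 mm behind it; z points along the fingers, y is the line along which they close (so a half turn about z gives the same grasp; the last joint's range is limited). The gripper opens to 85 mm and grips with 20 to 120 N. Pads are 22 mm wide; open, the fingers measure 114 mm over their backs; the gripper's body (76 mm by 85 mm) begins 54 mm behind the grasp point. The pads swing forward as they close: fully open they stand 13 mm farther back than shut.
Start: joints at [-1.318, 0.313, 0.046, 1.304, 0, 1.431], TCP at [220.096, -531.253, 231.323] pointing down, gripper open.
Joint ranges: [-2.76, 2.76], [-0.86, 1.69], [-1.03, 1.26], [-2.2, 2.34], [-1.47, 1.5], [-3.14, 3.14]. Speed limits (rad/s): [2.57, 2.57, 3.14, 3.14, 3.14, 3.14].

INTERFACE

Orientations are given as a 3x3 rotation matrix whose columns are the frame's x, y, z axes.
In Python, from rig import manip, eyes gives the robot as it stands.
- The arm moves only by the tool arm_command, never from a script. Its argument "plan" is a list of rows, each an object with "angular": the turn, a rotation vector about the world's x, y, z in rad, a list of three; "xyz": the shift along the world's x, y, z in cm, a list of three; "grip": the gripper command: -1 is shut, 1 is fully open, values between are in proportion. A call has 1 to 12 rows; each row shifts and turns the commanded pose from where the row before left it; what a row does not reach is not made up. A row lasts 1/8 s, in which the tool goes at most 62.5 mm and 10.7 degrees, less where a joint would pass 70% of its speed; a pose out of reach is approached as far as the arm can. A call with a gripper value outside its range is refused whole. The fingers move at their own pace and stop on an object; "newtons" is the grip in N (left out, the last holds). Time passes only in rows, so rows that do not move let the fingers close. It gives the time, the measured TCP pose, the force, the opening and the grip force at its end, in the units of the state.
- manip.read_state(): the state, without advancing time (a new reading comes with each control period).
- eyes.capture(name): name is "scene" or "top"; returns a dict with "color" (400x640x3 uint8, red, green, blue), "mtx" (3x3 intrinsics, pixels), "rvec" (rotation vector, rad) and "tvec" (3), from world to camera coordinates, as OpenCV has them. Camera axes: x right, y down, z forward; pixel columns grow to the right and rows downward; lengths in mm; the calibration is good to about 2 mm. A picture is of the moment at which its call begins. There is no depth.
- manip.hand_in(): hands the job in; it is judged then, once.
The state is a dict: "clock": time; "joints": joint angles; "dq": joint speeds; "joint_efforts": joint torques, N m; "position": TCP position; "ee_rot": TCP orientation; "ft_force": force on the tool from outside, world axes, zero at the start; "wrist_torque": the same for the moment, N m; "gripper_width": finger opening in mm; "finger_force": force on a finger pad.
Only numpy, scipy, OpenCV 4.12 (cv2) and the standard library are available. Lean on these libraries where they do the work, as an engineer would, in place of code of your own. Each camera call takes 0.05 s, during which the arm holds its last target. There are 200 camera calls.

TASK

Pick up the ring spreader by its two red grips, squeeze them so the brass ring is fully spread, and lower the ring from above over the axle that carries the orange roller until it lies flat at the height of the groove just above the roller, centred on the axle and touching neither axle nor roller. Finish there, still holding the spreader squeezed in the air; do not let go or put it down. Leave the bottle, the loupe and the tape roll where they stand.

Things in the scene. Friction and masses are not known exactly. Their poses are not given: they have to be found in the camera images.
- spreader: Ring spreader lying flat, about 118 x 58 x 32 mm, 0.13 kg. Origin midway between its grips, on the underside (worktop level at the start); +x points from the grips to the ring, y is the squeeze direction, z up. A dark guide block 17 mm high lies at x = 26 to 54 mm. Squeezing the grips drives the two ring halves apart, both sides equally; let go, it springs shut.
- grips (a point): Midway between the two red upright grip plates, 16 mm above the underside (same axes as the spreader). Each plate is 30 mm long in x, 6 mm thick, 32 mm tall from the underside up. Their outer faces are 58 mm apart in y at rest, 42 mm fully squeezed at the stop. They push back with 4 N each at rest, 8 N each at the stop.
- ring_center (a point): Centre of the brass split ring, 85 mm in front (+x) of the spreader's origin, 4 mm above its underside. Two flat arcs 4 mm thick (2 mm above and below this point), one each side in y, gaps front and back. Inner width in y 20 mm at rest (too small for the axle), 36 mm spread. With jaws 63 mm wide in y when spread, 15 mm ahead in x.
- jaw_left (a joint): How far each half of the ring has moved out, in m: 0 at rest, 0.008 fully spread (at the stop).
- axle_roller: The fixed upright steel axle stub with the orange roller, on a 64 mm square, 8 mm thick aluminium foot plate. Origin on the axis at the worktop, z up the axis. Roller 48 mm diameter, top at 40 mm. The axle is 24 mm in diameter with a groove of 18 mm diameter from 42 to 56 mm height; top at 76 mm with a small chamfer.
- groove (a point): Mid-height of the groove of the roller's axle, on its axis, 49 mm above the worktop.
- axle_top (a point): Centre of the top face of the roller's axle, 76 mm above the worktop.
- axle_bare: A second fixed steel axle stub of the same size but with no roller: not the one to use. Origin on the axis at the worktop; top at 76 mm.
- flux_bottle: Small translucent pale bottle with a black dropper cap, 35 mm across, 99 mm tall, standing; origin under its centre. Leave alone.
- loupe: Black eye loupe standing on its wide end, 41 mm across, 30 mm tall; origin under its centre. Leave alone.
- tape_blue_roll: Roll of blue tape lying flat, 61 mm across, 15 mm tall; origin under its centre. Leave alone.

How it is judged (in metres and radians):
On the way:
1. the spread ring is above the top of the roller's axle, over its axis (value of joint jaw_left above 0.0065 m and horizontal distance between ring_center and axle_top below 0.012 m and z of ring_center in the frame of axle_top above 0.001 m), for 0.1 s.
At the end, for the whole second after the job is handed in: Held squeezed by the gripper (over 4 N), at rest; each ring half spread over 6.5 of 8 mm; ring centre within 7 mm of the roller axle's axis and 5.5 mm of the groove's mid-height; level within 8 degrees; axle stub and roller not touched (under 0.5 N) (value of joint jaw_left above 0.0065 m and horizontal distance between ring_center and groove below 0.007 m and z of ring_center in the frame of groove between -0.0055 and 0.0055 m and angle between spreader's own z axis and vertical below 0.14 rad and contact force between the fingers and spreader above 4 N and contact force between spreader and axle_roller below 0.5 N and linear speed of spreader below 0.02 m/s); the arm keeps its last pose, push and grip.
It fails at once if the bottle is moved by more than 25 mm or tipped (distance of flux_bottle from where it was at the start of the episode above 0.025 m or angle between flux_bottle's own z axis and vertical above 0.5 rad).
It fails at once if the loupe is moved by more than 25 mm or tipped (distance of loupe from where it was at the start of the episode above 0.025 m or angle between loupe's own z axis and vertical above 0.5 rad).
It fails at once if the tape roll is moved by more than 25 mm (distance of tape_blue_roll from where it was at the start of the episode above 0.025 m).
It also fails if it takes over 37 s, if anything falls off the work surface, if the arm or the gripper's body presses on something with over 40 N, if the wrist force passes 120 N, or if a joint passes its speed limit or range.

## Working session

There is one attempt and no reset: what is moved stays moved. The work goes in short steps, Python scripts to look and compute and a tool call to move; the robot and the scene stay as the last step left them, time stands still between calls to the robot, and variables do not carry over. Pictures are saved under pics/ and viewed, at most 10 in all, crops included, and the job is handed in when it is done.

Besides the shell and the picture viewer there is one more tool, called after "Emit:" by a JSON object that holds its "api" and its "payload", one argument or row to a line. arm_command: Moves the arm, as the interface text tells. Its arguments: {"type":"object","properties":{"plan":{"type":"array","items":{"type":"object","properties":{"angular":{"type":"array","items":{"type":"number"}},"xyz":{"type":"array","items":{"type":"number"}},"grip":{"type":"number"}}}},"newtons":{"type":"number"}},"required":["plan"]}

```bash
mkdir -p pics; cat > h.py <<'E'
import numpy as np, cv2
from rig import manip, eyes
def cap(n):
    c=eyes.capture(n); return c
def ray(c,uv,z):
    R=cv2.Rodrigues(np.array(c["rvec"],float))[0]; t=np.array(c["tvec"],float).ravel()
    o=-R.T@t; d=R.T@np.linalg.inv(c["mtx"])@np.array([uv[0],uv[1],1.]); return o+d*(z-o[2])/d[2]
def proj(c,p):
    return cv2.projectPoints(np.array(p,float).reshape(-1,3),np.array(c["rvec"],float),np.array(c["tvec"],float),np.array(c["mtx"],float),None)[0].reshape(-1,2)
def save(c,f,crop=None,s=1):
    im=c["color"][:,:,::-1]
    if crop: im=im[crop[1]:crop[3],crop[0]:crop[2]]
    cv2.imwrite("pics/"+f,cv2.resize(np.ascontiguousarray(im),None,fx=s,fy=s,interpolation=cv2.INTER_CUBIC))
def blobs(c,lo,hi,amin=30):
    h=cv2.cvtColor(c["color"],cv2.COLOR_RGB2HSV); m=cv2.inRange(h,lo,hi)
    n,l,s,ce=cv2.connectedComponentsWithStats(m)
    return [(ce[i].round(1),s[i]) for i in range(1,n) if s[i][4]>=amin],m
E
python3 - <<'E'
from h import *
for n in("scene","top"):
    c=cap(n); save(c,n+"0.png",s=1.25)
    R=cv2.Rodrigues(np.array(c["rvec"],float))[0];print(n,-R.T@np.array(c["tvec"]).ravel(), c["mtx"])
    print("red",blobs(c,(0,120,60),(7,255,255))[0]); print("red2",blobs(c,(172,120,60),(180,255,255))[0]);print("or",blobs(c,(8,150,100),(18,255,255))[0])
print(manip.read_state())
E
```

```text
scene [ -63.42857099 -732.07969023  471.23226576] [[372.08370706   0.         323.45873734]
 [  0.         372.08370706 196.92941271]
 [  0.           0.           1.        ]]
red [(array([399. , 189.4]), array([390, 182,  21,  14, 138], dtype=int32)), (array([235.2, 216.1]), array([230, 209,  12,  15, 126], dtype=int32)), (array([247.9, 223.3]), array([242, 216,  12,  16, 133], dtype=int32))]
red2 []
or [(array([336.9, 229.6]), array([327, 219,  21,  19, 257], dtype=int32))]
top [ 480.04555518 -201.48507787  916.41929291] [[376.64117482   0.         326.36574524]
 [  0.         376.64117482 200.95998938]
 [  0.           0.           1.        ]]
red [(array([268.3,  60.5]), array([262,  52,  13,  15,  79], dtype=int32)), (array([239. ,  87.5]), array([237,  78,   5,  20,  88], dtype=int32)), (array([186.8, 142.9]), array([183, 131,   9,  26, 135], dtype=int32)), (array([246.1, 264.7]), array([244, 258,   6,  14,  62], dtype=int32)), (array([267.9, 265.6]), array([266, 260,   5,  13,  39], dtype=int32))]
red2 []
or [(array([346.3, 215.3]), array([338, 206,  19,  19, 152], dtype=int32))]
{'clock': 0.1, 'joints': array([-1.31761441e+00,  3.13968001e-01,  4.51096651e-02,  1.30362618e+00,
        7.11422244e-06,  1.43117158e+00]), 'dq': array([ 0.00078738, -0.00155229,  0.00148354, -0.00108136,  0.00084833,
       -0.00104036]), 'joint_efforts': array([ 1.68584684e-03, -4.81727064e+01,  2.99243259e+01,  1.28037517e-02,
       -9.08941274e-05, -5.42347180e-06]), 'position': array([ 219.96424969, -530.76769821,  230.48074752]), 'ee_rot': array([[ 9.23838409e-01,  3.82782473e-01, -4.15979798e-04],
       [ 3.82782622e-01, -9.23836992e-01,  1.63615211e-03],
       [ 2.41992824e-04, -1.67077000e-03, -9.99998575e-01]]), 'ft_force': array([-0.11475143,  0.26489415, -0.69390439]), 'wrist_torque': array([-0.01673059, -0.00532527, -0.0119069 ]), 'finger_force': 0.0, 'gripper_width': 85.16179917634416}
```

View pics/scene0.png

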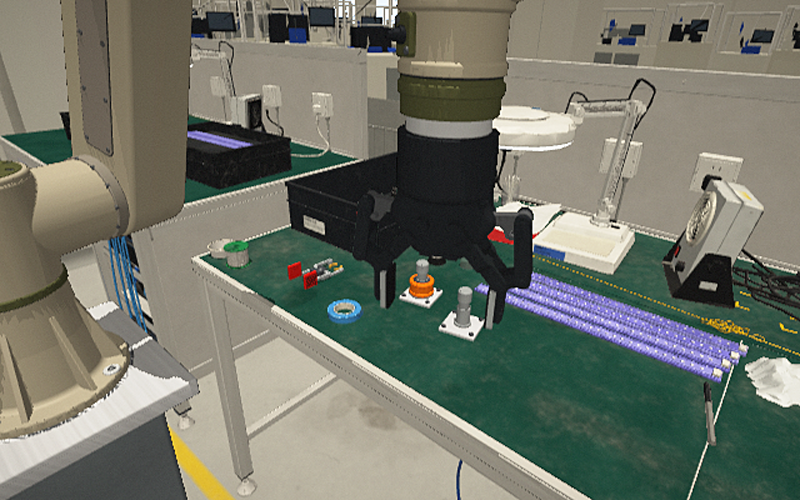

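View pics/top0.png

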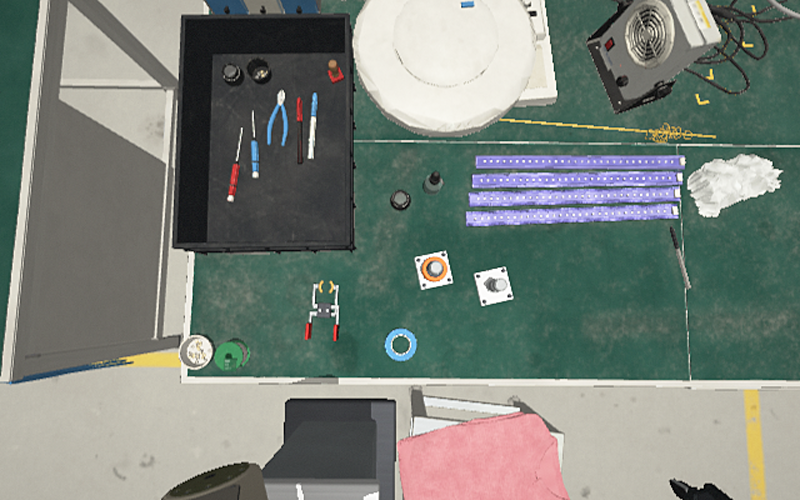

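The scene view shows the spreader at (255,220) in native pixels and the roller axle at (337,230). In the top view the grips are at (246,265) and (268,266), the ring at about (261,230) pointing up (+x), and the roller at (346,215). The tape is at (320,275) and the bare axle at (395,228).

```bash
python3 - <<'E'
from h import *
c=cap("top"); s=cap("scene")
save(c,"sp.png",(230,190,400,300),4.5)
g=[ray(c,(246.1,264.7),20),ray(c,(267.9,265.6),20)];print("grips top z20",g,(g[0]+g[1])/2)
q=[ray(s,(235.2,216.1),16),ray(s,(247.9,223.3),16)];print("grips scene z16",q,(q[0]+q[1])/2)
b,m=blobs(c,(18,90,80),(32,255,255),3)
for x in b:
    if 245<x[0][0]<280 and 215<x[0][1]<250: print("gold",x,ray(c,x[0],6))
h=cv2.cvtColor(c["color"],cv2.COLOR_RGB2HSV)
m=cv2.inRange(h,(0,0,165),(180,60,255)); roi=np.zeros_like(m); roi[190:240,325:370]=m[190:240,325:370]
cs,_=cv2.findContours(roi,cv2.RETR_EXTERNAL,cv2.CHAIN_APPROX_NONE); k=np.vstack([k for k in cs if len(k)>8])
r=cv2.minAreaRect(k);print(r,"plate",ray(c,r[0],8),ray(c,(346.3,215.3),38))
sm,_=blobs(s,(8,120,80),(20,255,255));print([(x,ray(s,x[0],25)) for x in sm if 320<x[0][0]<350])
for n in ((320,275),): print("tape",ray(c,n,8))
E
```

```text
grips top z20 [array([429.70280042, -23.32634724,  20.        ]), array([428.08675815, -74.4209818 ,  20.        ])] [428.89477929 -48.87366452  20.        ]
grips scene z16 [array([431.54693678, -23.05258656,  16.        ]), array([429.65661599, -75.98475732,  16.        ])] [430.60177638 -49.51867194  16.        ]
gold (array([256.2, 228.6]), array([255, 224,   4,  10,  24], dtype=int32)) [514.95308223 -41.90864254   6.        ]
gold (array([264.8, 229.5]), array([263, 225,   4,  10,  25], dtype=int32)) [513.00105529 -62.64258588   6.        ]
((346.5853576660156, 215.73167419433594), (26.680038452148438, 26.121295928955078), 77.90524291992188) plate [ 548.14981914 -259.4414887     8.        ] [ 546.9052245  -256.85605749   38.        ]
[((array([336.7, 229.4]), array([327, 219,  21,  19, 265], dtype=int32)), array([ 543.04112903, -265.37923266,   25.        ]))]
tape [ 406.49575399 -196.80864787    8.        ]
```

View pics/sp.png

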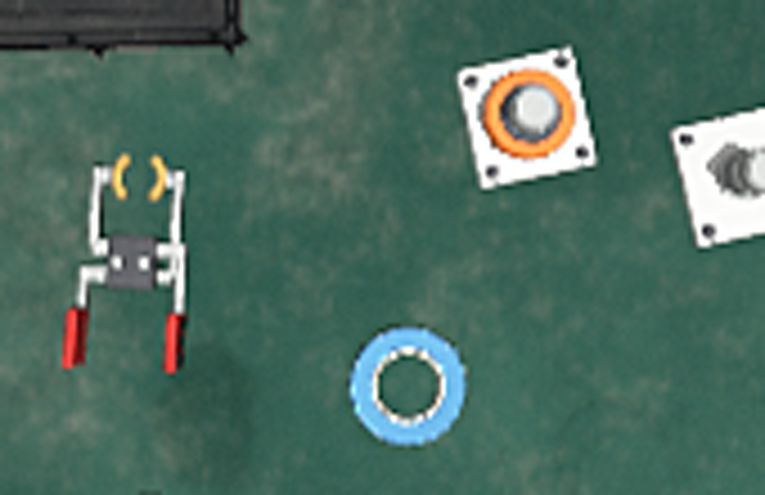

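Target estimates: grips midpoint (429.5,-49), ring (514,-52), spreader yaw about -0.04, roller axle (547.5,-258.5).

Emit:
{"api": "arm_command", "payload": {
  "plan": [
    {"xyz": [1.75,4.0,-0.9],"angular": [0,0,-0.036],"grip": 1},
    {"xyz": [1.75,4.0,-0.9],"angular": [0,0,-0.036],"grip": 1},
    {"xyz": [1.75,4.0,-0.9],"angular": [0,0,-0.036],"grip": 1},
    {"xyz": [1.75,4.0,-0.9],"angular": [0,0,-0.036],"grip": 1},
    {"xyz": [1.75,4.0,-0.9],"angular": [0,0,-0.036],"grip": 1},
    {"xyz": [1.75,4.0,-0.9],"angular": [0,0,-0.036],"grip": 1},
    {"xyz": [1.75,4.0,-0.9],"angular": [0,0,-0.036],"grip": 1},
    {"xyz": [1.75,4.0,-0.9],"angular": [0,0,-0.036],"grip": 1},
    {"xyz": [1.75,4.0,-0.9],"angular": [0,0,-0.036],"grip": 1},
    {"xyz": [1.75,4.0,-0.9],"angular": [0,0,-0.036],"grip": 1},
    {"xyz": [1.75,4.0,-0.9],"angular": [0,0,-0.036],"grip": 1},
    {"xyz": [1.75,4.0,-0.9],"angular": [0,0,-0.036],"grip": 1}
  ]
}}

```text
clock: 1.7
position: [430.5, -49.9, 123.1]
ee_rot: [[0.999, -0.04, 0.0], [-0.04, -0.999, -0.0], [0.0, 0.0, -1.0]]
ft_force: [0.5, -0.6, 0.8]
gripper_width: 84.9
finger_force: 0.0
```

Emit:
{"api": "arm_command", "payload": {
  "plan": [
    {"xyz": [-0.05,0,-2.4],"grip": 1},
    {"xyz": [0,0,-2.4],"grip": 1},
    {"xyz": [0,0,-2.4],"grip": 1},
    {"xyz": [0,0,-2.4],"grip": 1},
    {"xyz": [0,0,-1.5],"grip": 1},
    {"xyz": [0,0,-1.0],"grip": 1},
    {"grip": 1},
    {"grip": 0.3},
    {"grip": 0.1},
    {"grip": 0},
    {"grip": 0}
  ],
  "newtons": 60
}}

```text
$.plan[0]: bad value
```

Emit:
{"api": "arm_command", "payload": {
  "plan": [
    {"xyz": [0,0,-2.4],"angular": [0,0,0],"grip": 1},
    {"xyz": [0,0,-2.4],"angular": [0,0,0],"grip": 1},
    {"xyz": [0,0,-2.4],"angular": [0,0,0],"grip": 1},
    {"xyz": [0,0,-2.4],"angular": [0,0,0],"grip": 1},
    {"xyz": [0,0,-1.5],"angular": [0,0,0],"grip": 1},
    {"xyz": [0,0,-1.0],"angular": [0,0,0],"grip": 1},
    {"xyz": [0,0,0],"angular": [0,0,0],"grip": 1},
    {"xyz": [0,0,0],"angular": [0,0,0],"grip": 0.5},
    {"xyz": [0,0,0],"angular": [0,0,0],"grip": 0.4}
  ],
  "newtons": 60
}}

```text
clock: 2.82
position: [430.6, -51.3, 2.9]
ee_rot: [[0.999, -0.039, 0.001], [-0.039, -0.999, -0.0], [0.001, 0.0, -1.0]]
ft_force: [-0.0, 0.2, 0.3]
gripper_width: 59.9
finger_force: 0.3
```

Just at the plates; squeeze to the stop.

Emit:
{"api": "arm_command", "payload": {
  "plan": [
    {"xyz": [0,0,0],"angular": [0,0,0],"grip": 0.2},
    {"xyz": [0,0,0],"angular": [0,0,0],"grip": 0},
    {"xyz": [0,0,0],"angular": [0,0,0],"grip": -0.2},
    {"xyz": [0,0,0],"angular": [0,0,0],"grip": -0.3},
    {"xyz": [0,0,0],"angular": [0,0,0],"grip": -0.3},
    {"xyz": [0,0,0],"angular": [0,0,0],"grip": -0.3}
  ],
  "newtons": 60
}}

```text
clock: 3.58
position: [431.1, -51.3, 4.0]
ee_rot: [[0.999, -0.039, 0.003], [-0.039, -0.999, -0.0], [0.003, 0.0, -1.0]]
ft_force: [-3.2, 1.1, 14.0]
gripper_width: 40.1
finger_force: 59.7
```

```bash
python3 - <<'E'
from h import *
c=cap("top"); save(c,"sq.png",(220,190,380,290),4.5)
b,m=blobs(c,(18,90,80),(32,255,255),3)
for x in b:
    if 240<x[0][0]<285 and 215<x[0][1]<250: print("gold",x,ray(c,x[0],6))
print({k:manip.read_state()[k] for k in("position","gripper_width","finger_force","ft_force","wrist_torque")})
E
```

```text
gold (array([253.8, 228.7]), array([252, 224,   5,  10,  24], dtype=int32)) [514.65408359 -36.14882339   6.        ]
gold (array([269.2, 229.1]), array([268, 225,   4,  10,  22], dtype=int32)) [514.06964857 -73.19462173   6.        ]
{'position': array([431.09069694, -51.33104599,   4.02618879]), 'gripper_width': 40.0914074303938, 'finger_force': 59.693230390548706, 'ft_force': array([-3.93158849,  1.57441873, 14.05365169]), 'wrist_torque': array([0.35333128, 0.45697047, 0.03289662])}
```

View pics/sq.png

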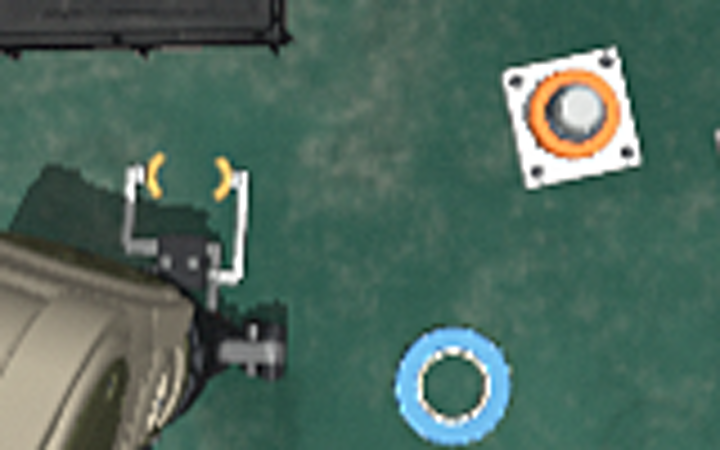

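The ring halves are 37 mm apart, up from 21, so the ring is fully spread. Lift it next.

Emit:
{"api": "arm_command", "payload": {
  "plan": [
    {"xyz": [0,0,0.8],"angular": [0,0,0],"grip": -0.3},
    {"xyz": [0,0,1.8],"angular": [0,0,0],"grip": -0.3},
    {"xyz": [0,0,2.2],"angular": [0,0,0],"grip": -0.3},
    {"xyz": [0,0,2.2],"angular": [0,0,0],"grip": -0.3},
    {"xyz": [0,0,2],"angular": [0,0,0],"grip": -0.3},
    {"xyz": [0,0,1],"angular": [0,0,0],"grip": -0.3},
    {"xyz": [0,0,0],"angular": [0,0,0],"grip": -0.3}
  ]
}}

```text
clock: 4.5
position: [430.5, -51.4, 102.8]
ee_rot: [[0.999, -0.039, 0.001], [-0.039, -0.999, -0.001], [0.001, 0.001, -1.0]]
ft_force: [0.5, 0.3, -1.8]
gripper_width: 39.9
finger_force: 61.3
```

```bash
cat > m.py <<'E'
from h import *
def gold(c):
    b,m=blobs(c,(18,90,70),(33,255,255),3); st=manip.read_state()
    p=proj(c,st["position"]+np.array([83,-3.4,4-st["position"][2]+(st["position"][2])]))[0]
    return [x for x in b if np.linalg.norm(x[0]-p)<28],p
E
python3 - <<'E'
from m import *
st=manip.read_state();print(st["position"],st["gripper_width"],st["finger_force"],st["ft_force"],st["wrist_torque"])
for n in("top","scene"):
    c=cap(n);g,p=gold(c);print(n,p)
    for x in g:print(x,ray(c,x[0],st["position"][2]+1))
    if n=="scene": save(c,"lift.png",(180,120,380,270),4)
E
```

```text
[430.49851646 -51.4078569  102.79365402] 39.91913486202287 61.28572940826416 [ 0.47652319  0.25960463 -1.84600979] [-0.01089459  0.01701639  0.04539276]
top [253.9851272  227.69615071]
(array([245.6, 227.3]), array([244, 222,   5,  11,  33], dtype=int32)) [513.76028033 -36.22381043 103.79365402]
(array([263., 228.]), array([261, 223,   4,  11,  25], dtype=int32)) [512.63939628 -73.6021503  103.79365402]
scene [265.95418393 177.99345666]
(array([262.9, 177.5]), array([260, 176,   7,   5,  21], dtype=int32)) [512.59705922 -42.75135723 103.79365402]
(array([270.4, 181.4]), array([268, 180,   7,   4,  14], dtype=int32)) [508.54172989 -75.7846388  103.79365402]
```

View pics/lift.png

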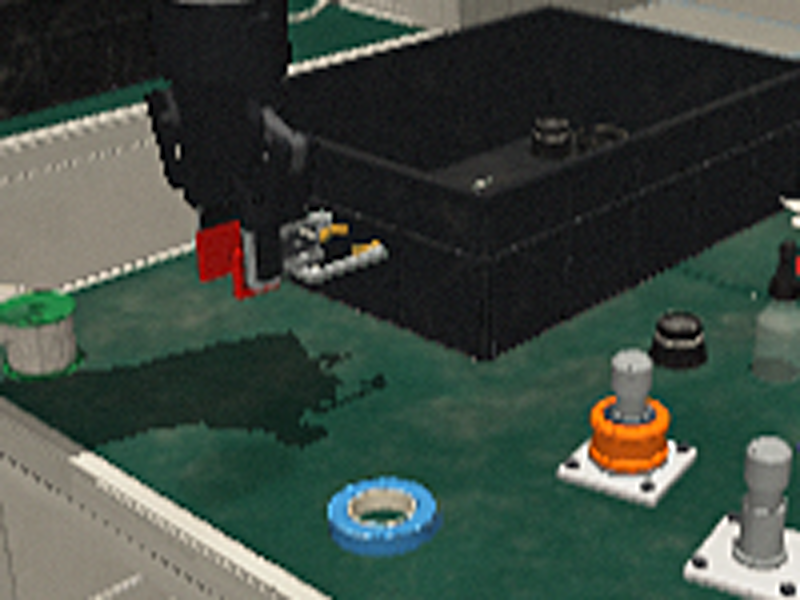

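Emit:
{"api": "arm_command", "payload": {
  "plan": [
    {"xyz": [0.4,-2.4,0],"angular": [0,0,0],"grip": -0.3},
    {"xyz": [0.5,-3.0,0],"angular": [0,0,0],"grip": -0.3},
    {"xyz": [0.5,-3.0,0],"angular": [0,0,0],"grip": -0.3},
    {"xyz": [0.5,-3.0,0],"angular": [0,0,0],"grip": -0.3},
    {"xyz": [0.5,-3.0,0],"angular": [0,0,0],"grip": -0.3},
    {"xyz": [0.5,-3.0,0],"angular": [0,0,0],"grip": -0.3},
    {"xyz": [0.4,-2.0,0],"angular": [0,0,0],"grip": -0.3},
    {"xyz": [0.1,-1.0,0],"angular": [0,0,0],"grip": -0.3},
    {"xyz": [0,0,0],"angular": [0,0,0],"grip": -0.3}
  ]
}}

```text
clock: 5.72
position: [463.9, -255.2, 101.9]
ee_rot: [[0.999, -0.04, -0.001], [-0.04, -0.999, 0.001], [-0.001, -0.001, -1.0]]
ft_force: [-0.5, 0.5, -0.9]
gripper_width: 39.8
finger_force: 61.3
```

```bash
python3 - <<'E'
from m import *
st=manip.read_state();print(st["position"],st["gripper_width"])
cs={n:cap(n) for n in("top","scene")}
for n,c in cs.items():
    g,p=gold(c);print(n,p)
    for x in g:print(x,ray(c,x[0],st["position"][2]+1))
    print("axle top/groove proj",proj(c,[[547.5,-258.5,76],[547.5,-258.5,40]]))
a=cs["top"]["color"][175:255,295:395];b=cs["scene"]["color"][150:250,280:405]
f=lambda i:cv2.resize(i[:,:,::-1],(500 if i is a else 800*100//128*0+500,400),interpolation=cv2.INTER_CUBIC)
o=np.hstack([cv2.resize(a[:,:,::-1],(400,320),interpolation=2),cv2.resize(b[:,:,::-1],(400,320),interpolation=2)])
cv2.imwrite("pics/over.png",o)
E
```

```text
[ 463.85731674 -255.17801626  101.91644487] 39.79593075854967
top [348.688869   213.02508259]
(array([340.4, 212.8]), array([339, 208,   4,  10,  25], dtype=int32)) [ 547.25831987 -239.95057606  102.91644487]
axle top/groove proj [[348.10911398 213.76469682]
 [347.05923704 214.98857844]]
scene [336.36995816 197.06208854]
(array([334. , 196.4]), array([332, 195,   4,   3,   7], dtype=int32)) [ 551.01917583 -247.30444395  102.91644487]
(array([329.5, 198.5]), array([329, 198,   2,   2,   4], dtype=int32)) [ 535.16434236 -246.8969812   102.91644487]
(array([342.5, 201.5]), array([340, 199,   7,   6,  19], dtype=int32)) [ 543.21778045 -278.44481386  102.91644487]
axle top/groove proj [[336.38881509 208.71638461]
 [335.84560795 222.22427492]]
```

View pics/over.png

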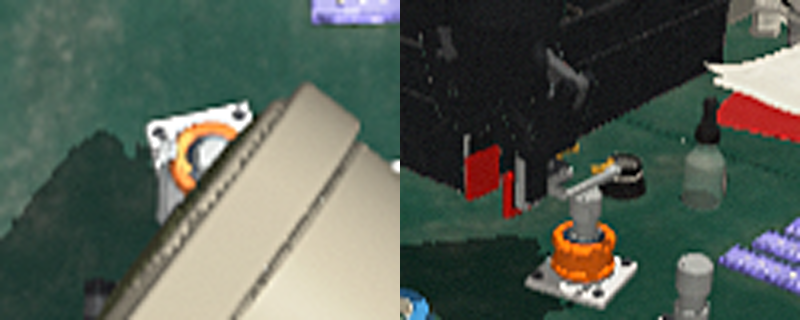

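Only one half of the ring shows in the top view because the arm hides the rest, but it agrees with the kinematics: ring ≈ (547,-258.7), axle ≈ (548.1,-259.7). I'll correct by (+1,-1) mm and start lowering.

Emit:
{"api": "arm_command", "payload": {
  "plan": [
    {"xyz": [0.1,-0.1,0],"angular": [0,0,0],"grip": -0.3},
    {"xyz": [0,0,-0.8],"angular": [0,0,0],"grip": -0.3},
    {"xyz": [0,0,-0.8],"angular": [0,0,0],"grip": -0.3},
    {"xyz": [0,0,-0.8],"angular": [0,0,0],"grip": -0.3},
    {"xyz": [0,0,-0.8],"angular": [0,0,0],"grip": -0.3},
    {"xyz": [0,0,0],"angular": [0,0,0],"grip": -0.3},
    {"xyz": [0,0,0],"angular": [0,0,0],"grip": -0.3}
  ]
}}

```text
clock: 6.7
position: [465.2, -256.3, 70.4]
ee_rot: [[0.999, -0.039, -0.0], [-0.039, -0.999, -0.0], [-0.0, 0.0, -1.0]]
ft_force: [0.9, 0.6, -1.2]
gripper_width: 39.8
finger_force: 61.3
```

```bash
python3 - <<'E'
from m import *
st=manip.read_state();print(st["position"],st["ft_force"],st["wrist_torque"],st["gripper_width"])
c=cap("scene");g,p=gold(c);print([x[0] for x in g],p)
t=cap("top");g,p=gold(t);print([x[0] for x in g],[ray(t,x[0],st["position"][2]+1) for x in g])
save(c,"low.png",(295,170,375,230),9)
E
```

```text
[ 465.15124442 -256.34429587   70.36159377] [ 0.91041617  0.61722492 -1.17745515] [ 0.00357651  0.02924826 -0.02465975] 39.806841799649334
[array([343. , 213.9])] [337.02909883 209.33831585]
[array([340.3, 213.3])] [array([ 548.73440863, -241.22368997,   71.36159377])]
```

View pics/low.png

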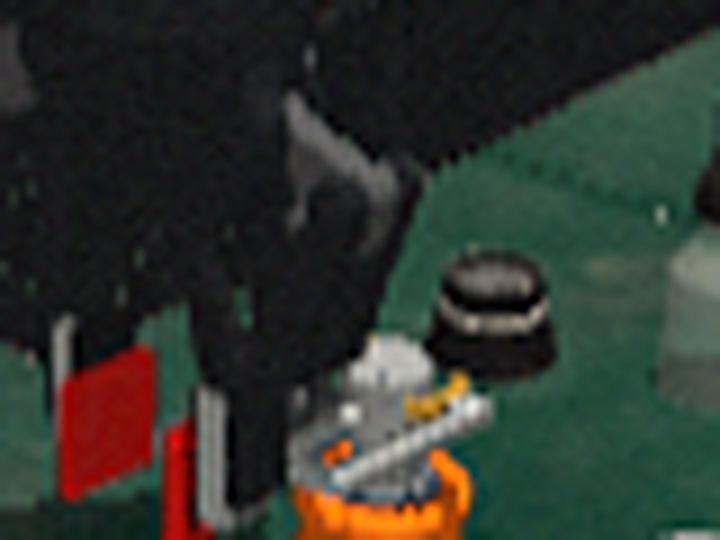

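The axle tip is inside the ring and there's no contact force. I'll lower the last 21 mm or so.

Emit:
{"api": "arm_command", "payload": {
  "plan": [
    {"xyz": [0,0,-0.6],"angular": [0,0,0],"grip": -0.3},
    {"xyz": [0,0,-0.6],"angular": [0,0,0],"grip": -0.3},
    {"xyz": [0,0,-0.6],"angular": [0,0,0],"grip": -0.3},
    {"xyz": [0,0,-0.3],"angular": [0,0,0],"grip": -0.3},
    {"xyz": [0,0,0],"angular": [0,0,0],"grip": -0.3},
    {"xyz": [0,0,0],"angular": [0,0,0],"grip": -0.3},
    {"xyz": [0,0,0],"angular": [0,0,0],"grip": -0.3}
  ]
}}

```text
clock: 7.68
position: [465.3, -256.4, 49.6]
ee_rot: [[0.999, -0.039, 0.0], [-0.039, -0.999, -0.0], [0.0, 0.0, -1.0]]
ft_force: [0.1, 0.1, -1.3]
gripper_width: 40.0
finger_force: 61.3
```

```bash
python3 - <<'E'
from m import *
st=manip.read_state();print(st["position"],st["ft_force"],st["wrist_torque"],st["gripper_width"],st["finger_force"])
c=cap("scene");g,p=gold(c);print([x[0] for x in g],p)
t=cap("top");g,p=gold(t);print([x[0] for x in g],[ray(t,x[0],st["position"][2]+1) for x in g])
print(proj(c,[[548.1,-259.5,z] for z in (40,49,56,76)]))
save(c,"fin.png",(300,180,380,240),9)
E
```

```text
[ 465.25838503 -256.35824308   49.5542665 ] [ 0.14422477  0.0635816  -1.32325477] [-0.04730245  0.07029689 -0.02545671] 40.02830852463283 61.29584312438965
[array([342.6, 222.1])] [336.6515014 217.2669684]
[array([340. , 213.7])] [array([ 549.49347067, -241.51524895,   50.5542665 ])]
[[336.33258289 222.27355609]
 [336.46875918 218.94056008]
 [336.57550213 216.32796248]
 [336.88454537 208.76394426]]
```

View pics/fin.png

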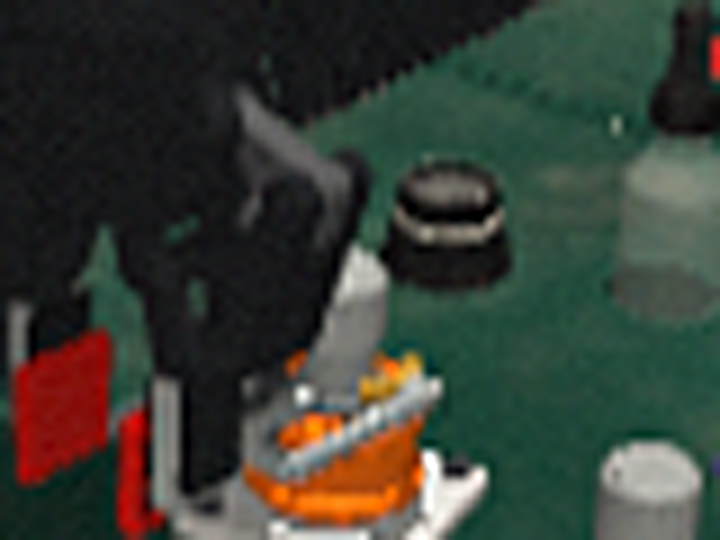

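```bash
python3 - <<'E'
from m import *
c=cap("scene")
import math
for z in (46,51,56):
    # visible ends of jaw rod / near ring half arc, about ring centre (548.5,-259.8)
    a=np.linspace(-0.9,0.9,7); P=[[548.5+20*math.sin(t),-259.8-8*0-20*math.cos(t),z] for t in a]
    print(z,proj(c,P).mean(0).round(1),proj(c,P)[[0,3,6]].round(1).tolist())
b,m=blobs(c,(18,90,70),(33,255,255),3)
ys,xs=np.nonzero(m[210:235,325:360]);print(sorted(zip((xs+325).tolist(),(ys+210).tolist())))
print(manip.read_state()["position"])
E
```

```text
46 [342.1 222.4] [[336.6, 224.2], [343.3, 222.9], [344.8, 219.4]]
51 [342.2 220.5] [[336.7, 222.3], [343.4, 221.0], [344.9, 217.6]]
56 [342.3 218.6] [[336.7, 220.4], [343.5, 219.1], [345.0, 215.7]]
[(340, 222), (340, 223), (340, 224), (341, 222), (341, 223), (342, 222), (342, 223), (342, 224), (343, 222), (343, 223), (344, 221), (344, 222), (345, 219), (345, 220), (345, 221), (346, 219), (346, 220)]
[ 465.18430902 -256.32103581   49.47624677]
```

```bash
python3 - <<'E'
from m import *
c=cap("scene");a=np.linspace(0,6.28,100)
im=cv2.imread("pics/scene0.png")
h=cv2.cvtColor(im,cv2.COLOR_BGR2HSV)
for z in (8,12,40): 
    p=proj(c,np.c_[548.1+24*np.cos(a),-259.5+24*np.sin(a),0*a+z]);print(z,p.min(0),p.max(0))
p=proj(c,np.c_[548.1+12*np.cos(a),-259.5+12*np.sin(a),0*a+76]);print("axtop",p.min(0),p.max(0))
g=cv2.cvtColor(im,cv2.COLOR_BGR2GRAY); print(g[250:300,421]); print(h[250:300,421,0])
g=[[431.1-2,-51.3+s*24,z] for s in(1,-1) for z in (0,32)]
E
```

```text
8 [325.89595544 228.85246675] [345.8269725  239.18185442]
12 [325.93545048 227.44403438] [345.90462789 237.72374497]
40 [326.21620662 217.43570685] [346.45665356 227.35463044]
axtop [331.73744051 206.43934178] [342.03541607 211.14694868]
[ 29  24  24  21  21  64  82  72  82 137 180 193 198 186 154 136 129 120
 116 124 126 129 132 131 125 118 119 120 118 120 138 115 104 128 161 167
 153 119  97 103 112 109  97 118 164 157 124 102 141 219]
[105 150 150 150 143  74  74  75  75  71  43  23  26  39  45  35  45  42
  25  15  30  45  42  35  21  30  40  43  45  40  42  98   5  11  16  17
  14  12  11  12  12  12  11  13  16  15  12  10   4  84]
```

```bash
python3 -c "
from rig import manip
print(manip.hand_in())"
```

```text
the job is handed in; nothing more can be done
None
```

I handed the job in with the ring fully spread and held at groove height around the roller's axle. It is centred to within about 2 mm by my estimate, with no sign of contact in the forces; the hand-in did not return a verdict.

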